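# Sound check of three chime bars

### The arm

A 7-joint arm with a two-finger parallel gripper is mounted at the origin on the work surface. World frame = base frame: x ahead of the robot, y to its left, z up, the work surface at z = 0. Lengths are in m, angles in rad, forces in N, time in s.
With the tool pointing down it reaches from about 0.425 to 0.875 m from the base axis. Payload 4.7 kg.
Tool frame: the origin (TCP) lies between the finger pads; the fingertips stand 14 mm ahead of it and the grasp point (between the pads) lies 5 mm behind it; z points along the fingers, y is the line along which they close (so a half turn about z gives the same grasp; the last joint's range is limited). The gripper opens to 87 mm and grips with 3 to 60 N. Pads are 19 mm wide; open, the fingers measure 117 mm over their backs; the gripper's body (75 mm by 190 mm) begins 51 mm behind the grasp point.
Start: joints at [-1.255, 0.321, -0.07, 1.45, 0.023, 1.371, -0.057], TCP at [0.193, 0.621, 0.237] pointing down, gripper open.
Joint ranges: [-2.86, 2.86], [-0.3, 2.09], [-1.38, 1.24], [0.06, 2.45], [-1.56, 4.7], [0.09, 2.05], [-2.69, 2.69]. Speed limits (rad/s): [2.57, 2.57, 3.14, 3.14, 3.14, 3.14, 3.14].

### API

Orientations are given as a rotation vector (axis times angle).
In Python, from bench import ctrl gives the robot as it stands.
- The arm moves only by the tool step_arm, never from a script. Its argument "commands" is a list of rows, each an object with "travel": the shift along the tool's x, y, z in m, a list of three; "turn": the turn, a rotation vector about the tool's x, y, z in degrees, a list of three. A call has 1 to 5 rows; each row is the pose to reach, as a shift and turn from the pose commanded when the call began, along the tool's axes at that moment; what a row does not reach only later rows make up. A row lasts 1/10 s, in which the tool goes at most 50 mm and 8.59 degrees, less where a joint would pass 70% of its speed; a pose out of reach is approached as far as the arm can. A call with a gripper value outside its range is refused whole. "gripper" is the opening, from 0 (shut) to 1 (fully open), set as the call begins (left out, the last holds). The fingers move at their own pace and stop on an object; "force" is the grip in N (left out, the last holds). Time passes only in rows, so rows that repeat a pose let the fingers close. It gives the time, the measured TCP pose, the force, the opening and the grip force at its end, in the units of the state.
- ctrl.get_state(): the state, without advancing time (a new reading comes with each control period).
- ctrl.get_image(name): name is "side" or "top"; returns the picture (480x640x3 uint8, red, green, blue); there is no depth.
- ctrl.camera_model(name): a dict with "fx", "fy", "cx", "cy" (pixels), "k1" (the pictures are not rectified: a ray, as slopes to the right and down, at radius r is drawn at 1 + k1 r^2 times it, then the intrinsics apply), "R" (3x3) and "t" (3): a world point X has camera coordinates R X + t. Camera axes: x right, y down, z forward; pixel columns grow to the right and rows downward; lengths in m; the calibration is good to about 2 mm. A picture is of the moment at which its call begins. camera_model takes no time and is no camera call.
- ctrl.close_job(): hands the job in; it is judged then, once.
The state is a dict: "time": time; "joint_positions": joint angles; "qd": joint speeds; "joint_torque": joint torques, N m; "position": TCP position; "tool_rot": TCP orientation; "ft_force": force on the tool from outside, world axes, zero at the start; "torque": the same for the moment, N m; "grip_width": opening from 0.0 (shut) to 1.0 (fully open); "grip_force": force on a finger pad.
Only numpy, scipy, OpenCV 4.12 (cv2) and the standard library are available. Lean on these libraries where they do the work, as an engineer would, in place of code of your own. Each camera call takes 0.05 s, during which the arm holds its last target. There are 200 camera calls.

### The job

Check that the three chime bars sound before the acoustics lesson: with a fingertip, lightly tap the metal bar of the longest chime, then of the shortest, then of the middle-length one, letting each bar spring back up before the next and never pressing a bar down hard towards its box. Leave all chimes standing where they are, pick nothing up, leave the beater, the weights and the beaker alone, and finish with the hand clear.

Things in the scene. Friction and masses are not known exactly. Their poses are not given: they have to be found in the camera images.
- chime_long: the longest of three loose chime bars: a light wooden resonance box 240 mm long (x), 56 wide (y), 52 high, standing on the table, with a plain aluminium bar 220 x 38 x 8 mm lying along it on foam strips; origin at the centre of the box's underside, z up. Bar top 78 mm above the table. Whole thing about 0.72 kg.
- long_top (a point): centre of the upper face of the long chime's aluminium bar, 78 mm above the table when untouched (moves down with the bar); x along the bar, z up
- long_bar (a joint): how far that bar is pushed straight down into its foam, m: 0 untouched, 0.014 at its stop. It starts to sink at about 1 N and then takes 0.5 N more per mm (about 3.5 N at 5 mm, 8 N at the stop), and springs back when let go
- chime_middle: the middle-length of three loose chime bars: a light wooden resonance box 180 mm long (x), 56 wide (y), 52 high, standing on the table, with a plain aluminium bar 160 x 38 x 8 mm lying along it on foam strips; origin at the centre of the box's underside, z up. Bar top 78 mm above the table. Whole thing about 0.6 kg.
- middle_top (a point): centre of the upper face of the middle chime's aluminium bar, 78 mm above the table when untouched (moves down with the bar); x along the bar, z up
- middle_bar (a joint): how far that bar is pushed straight down into its foam, m: 0 untouched, 0.014 at its stop. It starts to sink at about 1 N and then takes 0.5 N more per mm (about 3.5 N at 5 mm, 8 N at the stop), and springs back when let go
- chime_short: the shortest of three loose chime bars: a light wooden resonance box 120 mm long (x), 56 wide (y), 52 high, standing on the table, with a plain aluminium bar 100 x 38 x 8 mm lying along it on foam strips; origin at the centre of the box's underside, z up. Bar top 78 mm above the table. Whole thing about 0.48 kg.
- short_top (a point): centre of the upper face of the short chime's aluminium bar, 78 mm above the table when untouched (moves down with the bar); x along the bar, z up
- short_bar (a joint): how far that bar is pushed straight down into its foam, m: 0 untouched, 0.014 at its stop. It starts to sink at about 1 N and then takes 0.5 N more per mm (about 3.5 N at 5 mm, 8 N at the stop), and springs back when let go
- brass_weight: loose brass weight with a small knob, 30 mm across, 49 mm high, standing between two chimes; origin under its centre; leave alone
- steel_weight: loose plain steel cylinder, 30 mm across, 35 mm high, standing between two chimes; origin under its centre; leave alone
- beater: loose wooden beater with a black rubber head, about 230 mm long, 28 mm high at the head, lying beyond the chimes; its own x runs along the stick to the head; origin on the table, 85 mm from the head; leave alone
- beaker: loose glass beaker 68 mm across, 85 mm high, standing to the left of the chimes; origin under its centre; leave alone
Mind the look-alikes: they are no part of the job. Leave any blue look-alike of the chime_middle alone.

How it is judged:
On the way, in this order (a step that is already met when the one before it is completed fails the run):
1. the longest chime's bar is tapped (sinks over 1 mm under the fingers) with the other bars untouched (value of joint long_bar above 0.001 m and contact force between the fingers and chime_long above 0.3 N and value of joint each of middle_bar, short_bar below 0.0008 m), for 0.02 s.
2. then the shortest chime's bar, with the other bars up (value of joint short_bar above 0.001 m and contact force between the fingers and chime_short above 0.3 N and value of joint each of long_bar, middle_bar below 0.0008 m), for 0.02 s.
3. then the middle-length chime's bar, with the other bars up (value of joint middle_bar above 0.001 m and contact force between the fingers and chime_middle above 0.3 N and value of joint each of long_bar, short_bar below 0.0008 m), for 0.02 s.
At the end, for the whole second after the job is handed in: All three bars are back up (within 0.8 mm) and at rest, every chime stands upright within 20 mm of where it began, and the beater, weights and beaker are within 30 mm of where they began (value of joint each of long_bar, middle_bar, short_bar below 0.0008 m and distance of each of chime_long, chime_middle, chime_short from where it was at the start of the episode below 0.02 m and angle between each of chime_long, chime_middle, chime_short's own z axis and vertical below 0.05 rad and linear speed of each of chime_long, chime_middle, chime_short below 0.02 m/s and distance of each of brass_weight, steel_weight, beater, beaker from where it was at the start of the episode below 0.03 m); the robot touches nothing.
It fails at once if a bar is pressed hard: more than 11 mm down, or over 15 N from the fingers (value of joint any of long_bar, middle_bar, short_bar above 0.011 m or contact force between the fingers and chime_long above 15 N or contact force between the fingers and chime_middle above 15 N or contact force between the fingers and chime_short above 15 N).
It fails at once if two bars are pressed at the same time (value of joint each of long_bar, middle_bar above 0.001 m or value of joint each of long_bar, short_bar above 0.001 m or value of joint each of middle_bar, short_bar above 0.001 m).
It fails at once if a chime is shoved, lifted or tipped (moved over 20 mm, raised over 8 mm or tilted over 0.15 rad) (distance of any of chime_long, chime_middle, chime_short from where it was at the start of the episode above 0.02 m or height (world z) of any of chime_long, chime_middle, chime_short above 0.008 m or angle between any of chime_long, chime_middle, chime_short's own z axis and vertical above 0.15 rad).
It fails at once if the beater, a weight or the beaker is moved over 30 mm or lifted over 15 mm (distance of any of brass_weight, steel_weight, beater, beaker from where it was at the start of the episode above 0.03 m or height (world z) of any of brass_weight, steel_weight, beater, beaker above 0.015 m).
It also fails if it takes over 43 s, if anything falls off the work surface, if the arm or the gripper's body presses on something with over 40 N, if the wrist force passes 120 N, or if a joint passes its speed limit or range.

## Working session

There is one attempt and no reset: what is moved stays moved. The work goes in short steps, Python scripts to look and compute and a tool call to move; the robot and the scene stay as the last step left them, time stands still between calls to the robot, and variables do not carry over. Pictures are saved under pics/ and viewed, at most 10 in all, crops included, and the job is handed in when it is done.

Besides the shell and the picture viewer there is one more tool, called as a command line: name --argument value ..., lists and objects as JSON in quotes. step_arm: Moves the arm, as the interface text tells. Its arguments: {"type":"object","properties":{"commands":{"type":"array"},"gripper":{"type":"number"},"force":{"type":"number"}},"required":["commands"]}

```bash
mkdir -p pics
python3 - <<'E'
from bench import ctrl
import cv2
for n in("top","side"):
    cv2.imwrite(f"pics/{n}0.png",ctrl.get_image(n)[:,:,::-1])
    m=ctrl.camera_model(n);print(n,m)
s=ctrl.get_state();print(s)
E
```

```text
top {'fx': 606.7079084171559, 'fy': 606.7079084171559, 'cx': 316.4677901857029, 'cy': 233.77972359916967, 'k1': -0.13448990886070022, 'R': array([[-0.0255402 , -0.99947527, -0.01992202],
       [-0.98616032,  0.02845561, -0.1633343 ],
       [ 0.16381548,  0.01547472, -0.98636962]]), 't': array([0.10427967, 0.54580498, 1.18989396])}
side {'fx': 460.9542516686565, 'fy': 460.9542516686565, 'cx': 321.65389233570454, 'cy': 240.37617029753721, 'k1': -0.020516748382110216, 'R': array([[ 0.9932701 , -0.11522694, -0.01171561],
       [-0.08479388, -0.65455094, -0.75124767],
       [ 0.07889551,  0.74718527, -0.65991642]]), 't': array([-0.53877993,  0.16388386,  0.93206811])}
{'time': 0.1, 'joint_positions': array([-1.25487258,  0.32174757, -0.07011031,  1.45155405,  0.02260483,
        1.3707836 , -0.0569273 ]), 'qd': array([-0.00110369, -0.00075087, -0.00125519, -0.0038622 , -0.00133891,
       -0.00075076,  0.00050505]), 'joint_torque': array([ 2.21131822e-04, -4.92570698e+01, -4.05363953e-01, -3.13399315e+01,
       -6.41208119e-02,  3.94835975e-02,  5.23674271e-05]), 'position': array([0.19311268, 0.62016151, 0.23557138]), 'tool_rot': array([-4.72240593e-01, -3.10572561e+00,  2.66536574e-03]), 'ft_force': array([ 0.17743721, -0.46572881, -0.34785308]), 'torque': array([ 0.07340883, -0.03124375, -0.02991245]), 'grip_force': 0.0, 'grip_width': 0.9997623393407095}
```

View pics/top0.png

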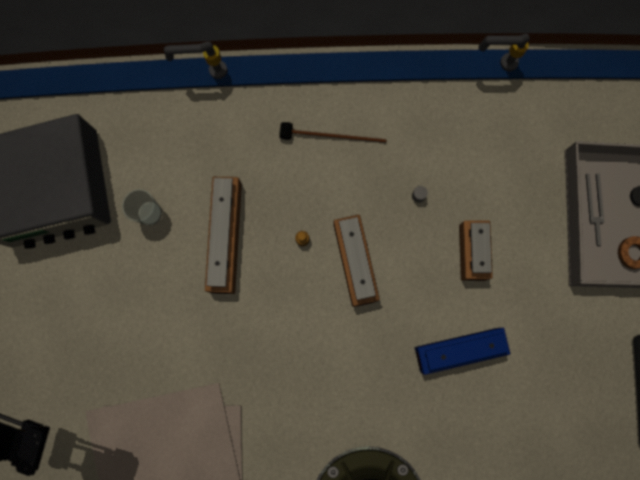

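View pics/side0.png

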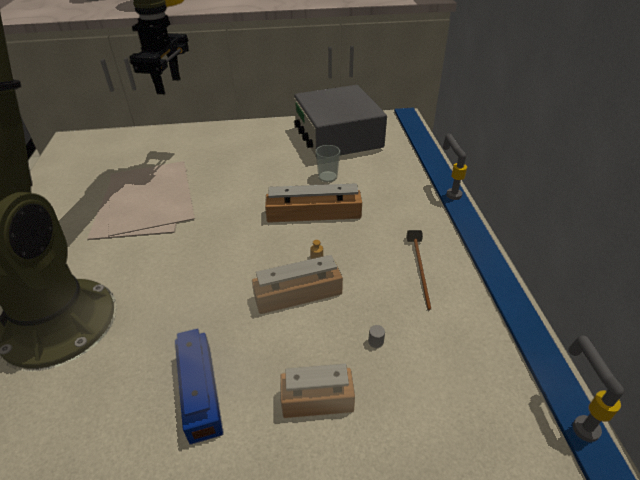

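The top view shows the long chime's bar centred near (219,232), the middle near (357,258) and the short near (481,249). The blue look-alike is at (463,351) and the beaker near (145,210). The side view shows the same layout.

```bash
cat > h.py <<'E'
from bench import ctrl
import numpy as np, cv2
from scipy.spatial.transform import Rotation as Ro
def ray(n,p,z):
    m=ctrl.camera_model(n);K=np.array([[m['fx'],0,m['cx']],[0,m['fy'],m['cy']],[0,0,1]])
    u=cv2.undistortPoints(np.array([[p]],float),K,np.array([m['k1'],0,0,0]))[0,0]
    d=m['R'].T@[u[0],u[1],1];c=-m['R'].T@m['t'];return c+d*(z-c[2])/d[2]
def delta(tgt):
    s=ctrl.get_state();R=Ro.from_rotvec(s['tool_rot'])
    return R.inv().apply(np.array(tgt)-s['position'])
E
python3 - <<'E'
from h import *
for n,ps in dict(long=[("top",(219,232)),("top",(223,178)),("top",(216,288)),("side",(314,190.5))],mid=[("top",(357.5,258)),("side",(297.5,270))],short=[("top",(481.5,249)),("side",(317,377))]).items():
    for c,p in ps: print(n,c,p,ray(c,p,.078).round(4))
for p in[(302,238),(149,213)]:print(ray("top",p,.05))
print(Ro.from_rotvec(ctrl.get_state()['tool_rot']).as_matrix().round(3))
# brightness-based bar blobs
im=cv2.imread("pics/top0.png");h=cv2.cvtColor(im,cv2.COLOR_BGR2HSV)
for n,(x,y) in dict(long=(219,232),mid=(357,258),short=(481,249)).items():
    m=((h[:,:,1]<45)&(h[:,:,2]>100)).astype(np.uint8)
    _,l,st,c=cv2.connectedComponentsWithStats(m,connectivity=4);k=l[y,x]
    print(n,h[y,x],st[k],c[k],ray("top",c[k],.078).round(4))
E
```

```text
long top (219, 232) [0.5523 0.2835 0.078 ]
long top (223, 178) [0.6633 0.2756 0.078 ]
long top (216, 288) [0.4406 0.2896 0.078 ]
long side (314, 190.5) [0.5564 0.2757 0.078 ]
mid top (357.5, 258) [0.4925 0.0094 0.078 ]
mid side (297.5, 270) [0.4953 0.0059 0.078 ]
short top (481.5, 249) [ 0.5031 -0.2378  0.078 ]
short side (317, 377) [ 0.5079 -0.2409  0.078 ]
[0.53993177 0.11891011 0.05      ]
[0.60149058 0.43573343 0.05      ]
[[-0.955  0.297 -0.   ]
 [ 0.297  0.955 -0.002]
 [-0.    -0.002 -1.   ]]
long [ 21  35 102] [208 202  18  83 950] [217.80736842 247.28315789] [0.5215 0.2859 0.078 ]
mid [23 34 97] [     0      0    640    480 305794] [319.85105986 239.49750159] [0.5314 0.0825 0.078 ]
short [23 33 93] [     0      0    640    480 305794] [319.85105986 239.49750159] [0.5314 0.0825 0.078 ]
```

step_arm --commands '[{"travel": [-0.037,-0.018,0],"turn": [0,0,0]},{"travel": [-0.074,-0.036,0],"turn": [0,0,0]},{"travel": [-0.111,-0.054,0],"turn": [0,0,0]},{"travel": [-0.148,-0.072,0],"turn": [0,0,0]},{"travel": [-0.185,-0.09,0],"turn": [0,0,0]}]' --gripper 0

```text
time: 0.6
position: [0.344, 0.4782, 0.2361]
tool_rot: [-0.472, -3.106, 0.001]
ft_force: [0.6, -0.8, 0.2]
grip_width: 0.63
grip_force: 0.0
```

step_arm --commands '[{"travel": [-0.037,-0.018,0],"turn": [0,0,0]},{"travel": [-0.074,-0.036,0],"turn": [0,0,0]},{"travel": [-0.111,-0.054,0],"turn": [0,0,0]},{"travel": [-0.148,-0.072,0],"turn": [0,0,0]},{"travel": [-0.185,-0.09,0],"turn": [0,0,0]}]'

```text
time: 1.1
position: [0.4938, 0.3374, 0.2362]
tool_rot: [-0.472, -3.106, 0.0]
ft_force: [0.4, 1.2, -0.2]
grip_width: 0.173
grip_force: 0.0
```

step_arm --commands '[{"travel": [-0.037,-0.019,0.02],"turn": [0,0,0]},{"travel": [-0.074,-0.038,0.05],"turn": [0,0,0]},{"travel": [-0.074,-0.038,0.09],"turn": [0,0,0]},{"travel": [-0.074,-0.038,0.105],"turn": [0,0,0]},{"travel": [-0.074,-0.038,0.105],"turn": [0,0,0]}]'

```text
time: 1.6
position: [0.5498, 0.2806, 0.1285]
tool_rot: [-0.47, -3.101, 0.005]
ft_force: [-1.5, 0.6, 0.2]
grip_width: 0.003
grip_force: 0.0
```

Run:
```python
from h import *
s=ctrl.get_state();print(s['time'],s['position'],s['tool_rot'],s['ft_force'],s['grip_width'],delta([.5525,.281,.13]))
a=ctrl.get_image("top")[100:340,100:420];b=ctrl.get_image("side")[60:300,180:500]
cv2.imwrite("pics/c1.png",cv2.resize(np.vstack([a,b]),None,fx=1.25,fy=1.25)[:,:,::-1])
```

```text
1.6 [0.54977823 0.28056509 0.1285279 ] [-0.46954218 -3.10082783  0.00522665] [-1.50324358  0.64777475  0.15888362] 0.002890772860843087 [-0.00246381  0.00121515 -0.00148907]
```

View pics/c1.png

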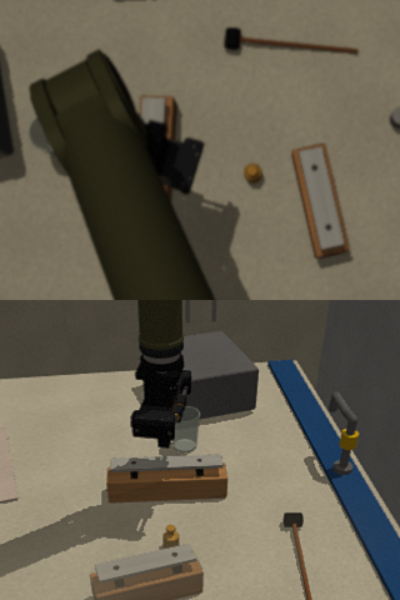

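The fingers are shut and, from both views, sit above the long bar (side crop: fingertip near (167,440), bar centre near (167,463)). I'll go down to just above it.

step_arm --commands '[{"travel": [0,0,0.015],"turn": [0,0,0]},{"travel": [0,0,0.027],"turn": [0,0,0]},{"travel": [0,0,0.033],"turn": [0,0,0]},{"travel": [0,0,0.033],"turn": [0,0,0]},{"travel": [0,0,0.033],"turn": [0,0,0]}]'

```text
time: 2.2
position: [0.5524, 0.2805, 0.0986]
tool_rot: [0.472, 3.106, -0.0]
ft_force: [-0.0, -0.4, 0.1]
grip_width: 0.008
grip_force: 0.0
```

step_arm --commands '[{"travel": [0,0,0.004],"turn": [0,0,0]},{"travel": [0,0,0.006],"turn": [0,0,0]},{"travel": [0,0,0.008],"turn": [0,0,0]},{"travel": [0,0,0.009],"turn": [0,0,0]},{"travel": [0,0,0.009],"turn": [0,0,0]}]'

```text
time: 2.7
position: [0.5525, 0.2806, 0.0898]
tool_rot: [0.472, 3.106, 0.0]
ft_force: [-0.3, 0.5, 2.6]
grip_width: 0.005
grip_force: 1.2
```

step_arm --commands '[{"travel": [0,0,0.001],"turn": [0,0,0]},{"travel": [0,0,0.002],"turn": [0,0,0]},{"travel": [0,0,0.002],"turn": [0,0,0]}]'

```text
time: 3.0
position: [0.5525, 0.2806, 0.0877]
tool_rot: [0.472, 3.106, 0.0]
ft_force: [-0.5, -0.8, 2.8]
grip_width: 0.01
grip_force: 1.7
```

About 4 mm of sink at about 3 N: tapped. I'll rise and go across to the short chime.

step_arm --commands '[{"travel": [0,0,-0.01],"turn": [0,0,0]},{"travel": [0,0,-0.03],"turn": [0,0,0]},{"travel": [0,0,-0.06],"turn": [0,0,0]},{"travel": [0,0,-0.08],"turn": [0,0,0]},{"travel": [0,0,-0.08],"turn": [0,0,0]}]'

```text
time: 3.5
position: [0.5542, 0.2815, 0.1715]
tool_rot: [0.472, 3.101, 0.007]
ft_force: [0.6, 0.2, 0.2]
grip_width: 0.003
grip_force: 0.0
```

step_arm --commands '[{"travel": [-0.009,-0.04,0],"turn": [0,0,0]},{"travel": [-0.018,-0.08,0],"turn": [0,0,0]},{"travel": [-0.027,-0.12,0],"turn": [0,0,0]},{"travel": [-0.036,-0.16,0],"turn": [0,0,0]},{"travel": [-0.043,-0.2,0],"turn": [0,0,0]}]'

```text
time: 4.0
position: [0.5331, 0.0749, 0.1665]
tool_rot: [-0.472, -3.105, 0.001]
ft_force: [0.5, -0.2, -0.1]
grip_width: 0.005
grip_force: 0.0
```

step_arm --commands '[{"travel": [-0.009,-0.04,0],"turn": [0,0,0]},{"travel": [-0.018,-0.08,0],"turn": [0,0,0]},{"travel": [-0.027,-0.12,0],"turn": [0,0,0]},{"travel": [-0.036,-0.16,0],"turn": [0,0,0]},{"travel": [-0.043,-0.2,0],"turn": [0,0,0]}]'

```text
time: 4.5
position: [0.5147, -0.1284, 0.1667]
tool_rot: [-0.472, -3.105, -0.0]
ft_force: [1.0, -0.2, 0.2]
grip_width: 0.006
grip_force: 0.0
```

step_arm --commands '[{"travel": [-0.008,-0.04,0],"turn": [0,0,0]},{"travel": [-0.016,-0.08,0],"turn": [0,0,0]},{"travel": [-0.023,-0.111,0],"turn": [0,0,0]},{"travel": [-0.023,-0.111,0],"turn": [0,0,0]},{"travel": [-0.023,-0.111,0],"turn": [0,0,0]}]'

```text
time: 5.0
position: [0.5038, -0.24, 0.1666]
tool_rot: [-0.475, -3.104, -0.001]
ft_force: [0.3, -0.3, 0.6]
grip_width: 0.003
grip_force: 0.0
```

Run:
```python
from h import *
s=ctrl.get_state();print(s['time'],s['position'],s['tool_rot'],s['ft_force'],delta([.505,-.239,.097]))
a=ctrl.get_image("top")[150:390,320:640];b=ctrl.get_image("side")[220:460,180:500]
cv2.imwrite("pics/c2.png",cv2.resize(np.vstack([a,b]),None,fx=1.25,fy=1.25)[:,:,::-1])
```

```text
5.0 [ 0.50376679 -0.24003796  0.16658507] [-4.75102245e-01 -3.10379578e+00 -7.35315087e-04] [ 0.3346115  -0.26267859  0.6334929 ] [-0.00098433  0.00134443  0.06958379]
```

View pics/c2.png

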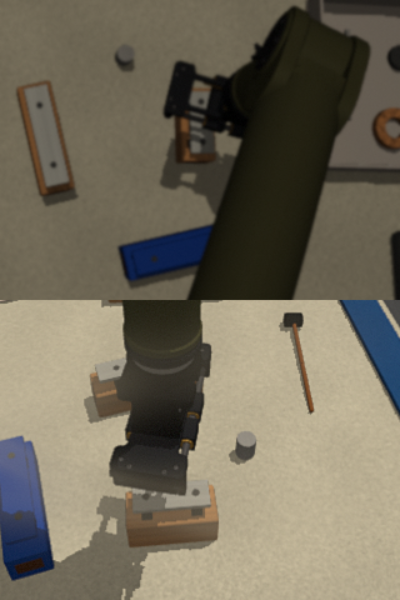

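The hand is over the short chime (side crop: bar centre near (172,496)), and the other things look undisturbed.

step_arm --commands '[{"travel": [0,0,0.025],"turn": [0,0,0]},{"travel": [0,0,0.047],"turn": [0,0,0]},{"travel": [0,0,0.06],"turn": [0,0,0]},{"travel": [0,0,0.067],"turn": [0,0,0]},{"travel": [0,0,0.067],"turn": [0,0,0]}]'

```text
time: 5.6
position: [0.5043, -0.2389, 0.0998]
tool_rot: [-0.47, -3.105, -0.001]
ft_force: [0.0, 0.5, 0.0]
grip_width: 0.007
grip_force: 0.0
```

step_arm --commands '[{"travel": [0,0,0.004],"turn": [0,0,0]},{"travel": [0,0,0.006],"turn": [0,0,0]},{"travel": [0,0,0.008],"turn": [0,0,0]},{"travel": [0,0,0.01],"turn": [0,0,0]},{"travel": [0,0,0.01],"turn": [0,0,0]}]'

```text
time: 6.1
position: [0.5049, -0.2399, 0.0908]
tool_rot: [0.472, 3.105, 0.0]
ft_force: [-0.2, -0.2, 2.5]
grip_width: -0.001
grip_force: 0.9
```

step_arm --commands '[{"travel": [0,0,0.0015],"turn": [0,0,0]},{"travel": [0,0,0.003],"turn": [0,0,0]},{"travel": [0,0,0.003],"turn": [0,0,0]}]'

```text
time: 6.4
position: [0.5049, -0.2399, 0.0878]
tool_rot: [0.472, 3.105, -0.0]
ft_force: [0.1, -0.1, 3.4]
grip_width: 0.006
grip_force: 1.7
```

step_arm --commands '[{"travel": [0,0,-0.01],"turn": [0,0,0]},{"travel": [0,0,-0.03],"turn": [0,0,0]},{"travel": [0,0,-0.06],"turn": [0,0,0]},{"travel": [0,0,-0.08],"turn": [0,0,0]},{"travel": [0,0,-0.08],"turn": [0,0,0]}]'

```text
time: 6.9
position: [0.5061, -0.2407, 0.1708]
tool_rot: [0.472, 3.1, -0.001]
ft_force: [0.2, -0.3, 0.7]
grip_width: 0.005
grip_force: 0.0
```

step_arm --commands '[{"travel": [0.014,0.039,0],"turn": [0,0,0]},{"travel": [0.028,0.078,0],"turn": [0,0,0]},{"travel": [0.042,0.117,0],"turn": [0,0,0]},{"travel": [0.056,0.156,0],"turn": [0,0,0]},{"travel": [0.07,0.195,0],"turn": [0,0,0]}]'

```text
time: 7.4
position: [0.4945, -0.0312, 0.1666]
tool_rot: [-0.472, -3.104, 0.0]
ft_force: [0.3, -0.2, 0.5]
grip_width: 0.008
grip_force: 0.0
```

step_arm --commands '[{"travel": [0.014,0.0385,0],"turn": [0,0,0]},{"travel": [0.014,0.0385,0],"turn": [0,0,0]},{"travel": [0.014,0.0385,0],"turn": [0,0,0]}]'

```text
time: 7.7
position: [0.493, 0.0088, 0.1667]
tool_rot: [-0.468, -3.105, 0.002]
ft_force: [0.1, -1.2, -1.4]
grip_width: 0.006
grip_force: 0.0
```

Run:
```python
from h import *
s=ctrl.get_state();print(s['time'],s['position'],s['tool_rot'],s['ft_force'],delta([.494,.008,.1]))
a=ctrl.get_image("top")[150:390,220:540];b=ctrl.get_image("side")[160:400,180:500]
cv2.imwrite("pics/c3.png",cv2.resize(np.vstack([a,b]),None,fx=1.25,fy=1.25)[:,:,::-1])
```

```text
7.7 [0.49298717 0.00883484 0.16667854] [-4.67805281e-01 -3.10498541e+00  1.50873757e-03] [ 0.14462658 -1.17976555 -1.36965002] [-0.00130744 -0.00042047  0.06667732]
```

View pics/c3.png

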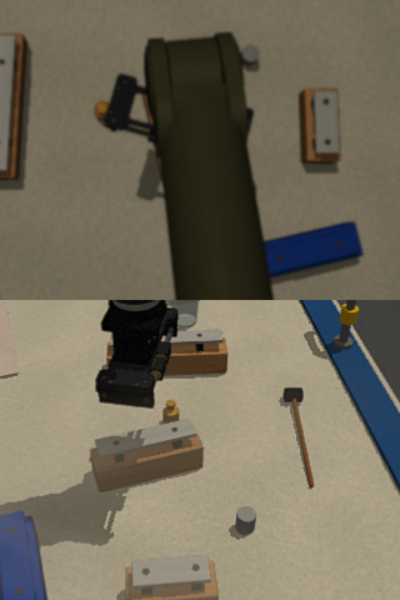

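The hand is over the middle chime (side crop: bar centre near (147,438)), and the brass weight at (170,410) is well below the gripper body.

step_arm --commands '[{"travel": [0,0,0.025],"turn": [0,0,0]},{"travel": [0,0,0.047],"turn": [0,0,0]},{"travel": [0,0,0.06],"turn": [0,0,0]},{"travel": [0,0,0.067],"turn": [0,0,0]},{"travel": [0,0,0.067],"turn": [0,0,0]}]'

```text
time: 8.3
position: [0.4933, 0.0074, 0.0998]
tool_rot: [-0.474, -3.104, 0.001]
ft_force: [-0.3, 0.2, 0.1]
grip_width: 0.007
grip_force: 0.0
```

step_arm --commands '[{"travel": [0,0,0.004],"turn": [0,0,0]},{"travel": [0,0,0.006],"turn": [0,0,0]},{"travel": [0,0,0.008],"turn": [0,0,0]},{"travel": [0,0,0.01],"turn": [0,0,0]},{"travel": [0,0,0.01],"turn": [0,0,0]}]'

```text
time: 8.8
position: [0.4942, 0.0082, 0.0908]
tool_rot: [0.472, 3.105, 0.001]
ft_force: [-0.1, 0.0, 1.9]
grip_width: 0.007
grip_force: 0.9
```

step_arm --commands '[{"travel": [0,0,0.0015],"turn": [0,0,0]},{"travel": [0,0,0.003],"turn": [0,0,0]},{"travel": [0,0,0.003],"turn": [0,0,0]}]'

```text
time: 9.1
position: [0.4942, 0.0082, 0.0878]
tool_rot: [0.472, 3.105, 0.001]
ft_force: [-0.0, 0.3, 2.7]
grip_width: 0.0
grip_force: 1.7
```

step_arm --commands '[{"travel": [0,0,-0.01],"turn": [0,0,0]},{"travel": [0,0,-0.04],"turn": [0,0,0]},{"travel": [0,0,-0.08],"turn": [0,0,0]},{"travel": [0,0,-0.12],"turn": [0,0,0]},{"travel": [0,0,-0.12],"turn": [0,0,0]}]'

```text
time: 9.6
position: [0.4969, 0.0082, 0.2136]
tool_rot: [0.471, 3.097, 0.005]
ft_force: [1.1, 0.1, 0.5]
grip_width: 0.003
grip_force: 0.0
```

step_arm --commands '[{"travel": [0,0,0],"turn": [0,0,0]},{"travel": [0,0,0],"turn": [0,0,0]},{"travel": [0,0,0],"turn": [0,0,0]},{"travel": [0,0,0],"turn": [0,0,0]},{"travel": [0,0,0],"turn": [0,0,0]}]'

```text
time: 10.1
position: [0.4934, 0.0081, 0.2068]
tool_rot: [-0.472, -3.105, 0.001]
ft_force: [0.1, 0.1, 0.4]
grip_width: 0.004
grip_force: 0.0
```

```bash
python3 -c "
from bench import ctrl
print(ctrl.close_job())"
```

```text
the job is handed in; nothing more can be done
None
```

I tapped the long, then the short, then the middle bar at about 3 N (roughly 4 mm down). Between taps I raised the hand clear of the bar. I handed the job in at about 10 s with the hand 12 cm up; no verdict came back and I took no final picture.

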